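Lock a column section onto the stub of a bench stand

TASK

Build up the bench stand: pick up the loose aluminium column section, slide its flared end down over the stub of the stand until it sits fully home on the collar, and twist it until the spring button pops out through the hole in its side. Press and twist gently, do not disturb the vial, the brown jar and the small bottle standing near, and leave the column locked on the stand and let go.

Things in the scene. Friction and masses are not known exactly. Their poses are not given: they have to be found in the camera images.
- collar_top (a point): centre of the collar's top face, where the column sits when home. The stand, fixed to the table: grey round plate 110 mm across, 14 mm high; dark steel collar 54 mm across, its top 22 mm above the table. z up; -x is the front of the stand. The brass spring button points within 1.15 rad either side of the front; its exact bearing is not given: look, or find it by twisting
- stub_top (a point): centre of the top of the upright round aluminium stub, 59 mm above collar_top, same axes. The stub is 32 mm across, its top edge tapered to 18 mm, and does not turn. A round-nosed brass spring button, 8 mm across, stands 5 mm out of its side, centred 30 mm above collar_top
- button (a joint): how far the spring button is pressed into the stub, m: 0 = right out, about 0.003 = held in by the column's wall, 0.0065 = end of travel. A spring of 1.8 N (out) to 3.8 N (fully in) pushes it out. The column's flared mouth pushes it in as it slides down past it
- column_mid (a point): centre of the loose column section, a round aluminium tube 140 mm long, 40 mm outside, about 0.25 kg, standing on its open mouth; black cap on top; solid and good to grip from 66 mm above the mouth up. z along the tube, away from the mouth (70 mm below). A 12 mm hole goes through one side, its centre 30 mm above the mouth, facing this frame's -x
- column_mouth (a point): centre of the column's open mouth end, same axes as column_mid; lies at collar_top when home. Bore 34 mm, 66 mm deep; black flare at the mouth, 44 mm inside and 50 mm outside at the end, narrowing to the bore in 9 mm. On the stub the column turns freely with 1 mm play all round until the button drops into the hole; then it turns 0.12 rad either way at most
- vial: bystander: small glass vial with white cap, 45 mm across, 68 mm high; origin at the centre of its underside
- resin_jar: bystander: low dark brown jar with cream lid, 54 mm across, 32 mm high; origin at the centre of its underside
- attar_pot: bystander: tiny clear bottle with black cap, 33 mm across, 34 mm high; origin at the centre of its underside
Things that resemble listed ones, but are neither listed nor needed, are in the scene too. Leave any orange look-alike of the part that bears collar_top alone.

How it is judged:
By the outcome, as a careful person would: the job done as asked, in the order asked, and still so for the second after the job is handed in, with the robot touching nothing.
It also fails if it takes over 67 s, if anything falls off the work surface, if the arm or the gripper's body presses on something with over 40 N, if the wrist force passes 120 N, or if a joint passes its speed limit or range.

ROBOT

A 6-joint arm with a two-finger parallel gripper is mounted at the origin on a cart in front of the work surface, level with it; the furniture and walls round the work are solid. World frame = base frame: x ahead of the robot, y to its left, z up, the work surface at z = 0. Lengths are in mm, angles in degrees, forces in N, time in s.
With the tool pointing down it reaches from about 300 to 850 mm from the base axis. Payload 4.2 kg.
Tool frame: the origin (TCP) lies midway between the tips of the shut fingers; the grasp point (between the pads) lies 19 mm behind it; z points along the fingers, x is the direction in which the jaws open and shut, and the axes are right-handed (so a half turn about z gives the same grasp; the last joint's range is limited). The gripper opens to 91 mm and grips with 3 to 60 N. Pads are 32 mm wide; open, the fingers measure 118 mm over their backs; the gripper's body (76 mm by 178 mm) begins 60 mm behind the grasp point.
Start: joints at [70.588, 18.312, 89.639, -0, 72.044, -1.146], TCP at [180.223, 546.043, 213.976] pointing down, gripper open.
Joint ranges: [-177.97, 177.97], [-48.28, 115.42], [12.27, 149.76], [-77.06, 257.06], [2.81, 150.46], [-146.56, 146.56]. Speed limits (degrees/s): [147.25, 147.25, 180, 180, 180, 180].

INTERFACE

Orientations are given as [roll, pitch, yaw] about the fixed x, y, z axes, in that order (R = Rz(yaw) Ry(pitch) Rx(roll)).
In Python, from workcell import env gives the robot as it stands. The module is installed in compiled form; this text tells all that it offers.
- The arm moves only by the tool drive_tool, never from a script. Its argument "series" is a list of rows, each a list of 3 entries, a list of its own where there are three numbers: the closure, from 0 (fully open) to 1 (shut), then the shift along the tool's x, y, z in mm, then the turn, a rotation vector about the tool's x, y, z in rad. In form: [[gripper, [dx, dy, dz], [rx, ry, rz]], ...]. A call has exactly 5 rows; each row is the pose to reach, as a shift and turn from the pose commanded when the call began, along the tool's axes at that moment; what a row does not reach only later rows make up. A row lasts 1/10 s, in which the tool goes at most 50 mm and 8.59 degrees, less where a joint would pass 70% of its speed; a pose out of reach is approached as far as the arm can. A call with a gripper value outside its range is refused whole. The fingers move at their own pace and stop on an object; "squeeze" is the grip in N (left out, the last holds). Time passes only in rows, so rows that repeat a pose let the fingers close, or fill a call up. It gives the time, the measured TCP pose, the force and the opening at its end, in the units of the state.
- env.state(): the state, without advancing time (a new reading comes with each control period).
- env.grab_frame(name): name is "side" or "top"; returns a dict with "image" (400x640x3 uint8, red, green, blue), "K" (3x3 intrinsics, pixels), "k1" (the pictures are not rectified: a ray, as slopes to the right and down, at radius r is drawn at 1 + k1 r^2 times it, then the intrinsics apply), "origin" and "orientation" of the camera in the world. Camera axes: x right, y down, z forward; pixel columns grow to the right and rows downward; lengths in mm; the calibration is good to about 2 mm. A picture is of the moment at which its call begins. There is no depth.
- env.job_done(): hands the job in, once; it reports no verdict.
The state is a dict: "time_s": time; "qpos": joint angles; "qvel": joint speeds; "effort": joint torques, N m; "ee_pos": TCP position; "ee_rot": TCP orientation; "force": force on the tool from outside, world axes, zero at the start; "torque": the same for the moment, N m; "gripper_width": finger opening in mm.
Only numpy, scipy, OpenCV 4.12 (cv2) and the standard library are available. Lean on these libraries where they do the work, as an engineer would, in place of code of your own. Each camera call takes 0.05 s, during which the arm holds its last target.

## Working session

There is one attempt and no reset: what is moved stays moved. The work goes in short steps, Python scripts to look and compute and a tool call to move; the robot and the scene stay as the last step left them, time stands still between calls to the robot, and variables do not carry over. Pictures are saved under pics/ and viewed, and the job is handed in when it is done.

Besides the shell and the picture viewer there is one more tool, called after "Call:" by a JSON object that holds its "name" and its "arguments". drive_tool: Moves the arm, as the interface text tells. Its arguments: {"type":"object","properties":{"series":{"type":"array","items":{"type":"array"}},"squeeze":{"type":"number"}},"required":["series"]}

```bash
mkdir -p pics
python3 - <<'E'
from workcell import env
import cv2,json
print(env.state())
for n in("side","top"):
    f=env.grab_frame(n); cv2.imwrite(f"pics/{n}0.png",f["image"][:,:,::-1])
    print(n,f["K"],f["k1"],f["origin"],f["orientation"])
E
```

```text
{'time_s': 0.0, 'qpos': array([ 7.05886628e+01,  1.83522833e+01,  8.97081313e+01,  1.08597586e-03,
        7.20437556e+01, -1.14642438e+00]), 'qvel': array([-0.05918664, -0.01448521, -0.06150883, -0.00100599,  0.02855445,
        0.09824126]), 'effort': array([-1.53592602e-03, -4.12465346e+01, -2.31972599e+01,  7.27286492e-02,
        4.56078211e-02, -1.36893614e-04]), 'ee_pos': array([180.03693644, 545.54040689, 213.10216146]), 'ee_rot': array([-1.79996884e+02,  1.04128657e-01,  7.17347543e+01]), 'force': array([-0.15154396,  0.11027017,  0.52685384]), 'torque': array([-0.0237536 ,  0.00878434,  0.04179996]), 'gripper_width': 91.6629001315581}
side [[425.90151436   0.         322.71348746]
 [  0.         425.90151436 204.34525457]
 [  0.           0.           1.        ]] 0.016674067187113697 [312.68564509 704.66202073 532.77934936] [-122.31561154    1.15745896 -160.8233648 ]
top [[364.2649661    0.         319.11055683]
 [  0.         364.2649661  197.10989123]
 [  0.           0.           1.        ]] 0.025047342576683916 [508.218163    46.2913663  949.07176004] [-177.81513646    0.46849404  -89.35674859]
```

View pics/side0.png

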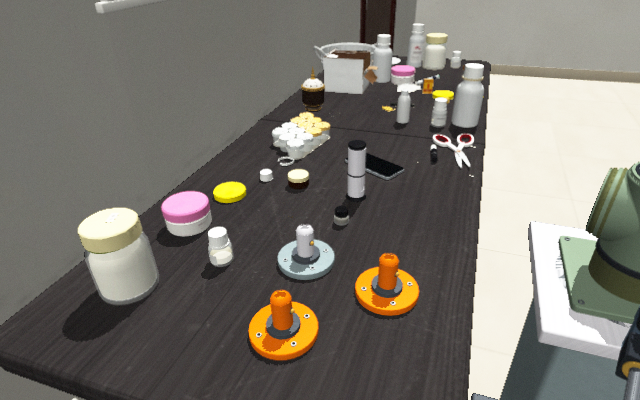

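View pics/top0.png

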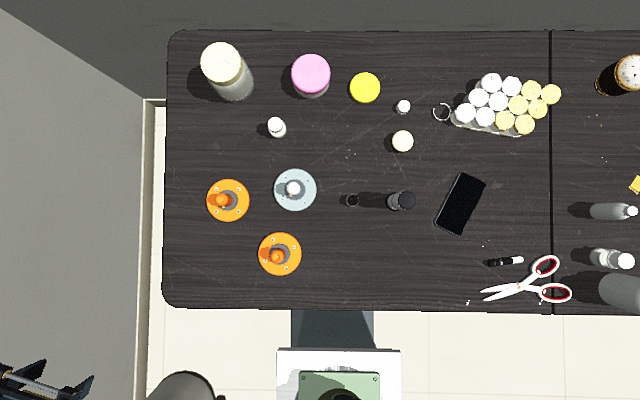

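Side view: grey stand at (306,258) with aluminium stub; orange look-alikes at (283,328) and (388,290); column at (356,170), near the small bottle (341,215), the jar (298,179), and the vial (220,247). The top view shows the stand at (295,190) and the column at (400,200). Column candidates: the tube at (356,170) and the pale bottle at (404,105). The tube has the black cap and flare, so I choose it. Next, close crops.

```bash
cat > h.py <<'E'
import numpy as np, cv2
from scipy.spatial.transform import Rotation as R
from workcell import env
def cam(f):
    return np.array(f["K"]),f["k1"],np.array(f["origin"]),R.from_euler('xyz',f["orientation"],degrees=True).as_matrix()
def proj(f,P):
    K,k1,o,M=cam(f); p=(np.atleast_2d(P)-o)@M; s=p[:,:2]/p[:,2:]; r2=(s**2).sum(1,keepdims=True)
    s=s*(1+k1*r2); return s*[K[0,0],K[1,1]]+[K[0,2],K[1,2]]
def ray(f,uv):
    K,k1,o,M=cam(f); d=(np.atleast_2d(uv)-[K[0,2],K[1,2]])/[K[0,0],K[1,1]]; s=d.copy()
    for _ in range(20): s=d/(1+k1*(s**2).sum(1,keepdims=True))
    return o,np.c_[s,np.ones(len(s))]@M.T
def onplane(f,uv,z):
    o,d=ray(f,uv); return o+d*((z-o[2])/d[:,2:])
E
python3 - <<'E'
import cv2
s=cv2.imread('pics/side0.png');t=cv2.imread('pics/top0.png')
def c(im,x,y,w,h,k):return cv2.resize(im[y:y+h,x:x+w],None,fx=k,fy=k,interpolation=cv2.INTER_CUBIC)
cv2.imwrite('pics/c1.png',cv2.hconcat([c(s,265,215,80,70,5),c(s,320,135,80,70,5)]))
cv2.imwrite('pics/c2.png',c(t,260,120,160,110,5))
E
```

```text
(no output)
```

View pics/c1.png

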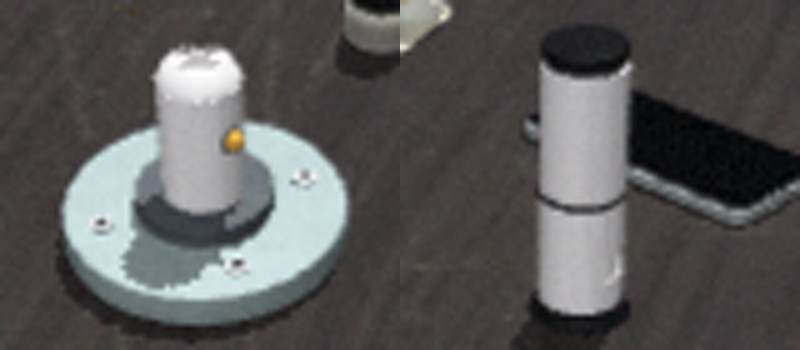

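View pics/c2.png

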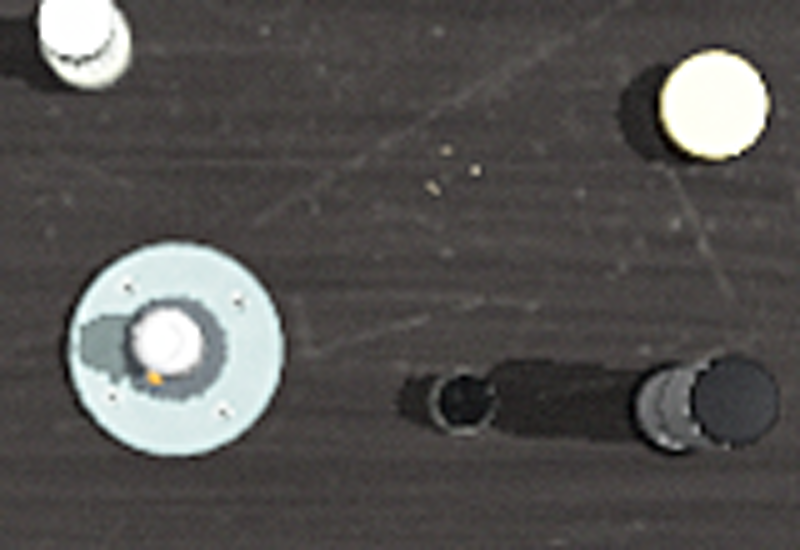

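The crops confirm it. The stub's button is at side (312,243), top (291,196). The tube has a hole at side (363,187), at its right edge. Now the measurements.

```bash
cat > m.py <<'E'
from h import *
s=env.grab_frame("side");t=env.grab_frame("top")
hsv=cv2.cvtColor(t["image"],cv2.COLOR_RGB2HSV)
def fit(m,box,name):
    x,y,w,h=box; mm=np.zeros_like(m); mm[y:y+h,x:x+w]=m[y:y+h,x:x+w]
    cs,_=cv2.findContours(mm,cv2.RETR_EXTERNAL,cv2.CHAIN_APPROX_NONE); c=max(cs,key=cv2.contourArea)
    e=cv2.fitEllipse(cv2.convexHull(c)); print(name,e); return np.array(e[0]),c
img=t["image"].astype(int)
br=img.max(2)
plate,_=fit((br>150).astype(np.uint8)*255,(265,160,60,60),'plate')
P=onplane(t,plate,14)[0]; print('stand axis top cam',P)
# button
for f,uv in((s,(311.6,243)),(t,(290.8,195.6))): print('button@52',onplane(f,uv,52))
# triangulate
def tri(a,b):
    A=np.zeros((3,3));r=np.zeros(3)
    for o,d in(a,b):
        d=d[0]/np.linalg.norm(d[0]);Q=np.eye(3)-np.outer(d,d);A+=Q;r+=Q@o
    return np.linalg.solve(A,r)
print('button tri',tri(ray(s,(311.6,243)),ray(t,(290.8,195.6))))
# column cap disc top z=140
dark=((br<75)&(br>38)).astype(np.uint8)*255
cap=np.array([260+734/5,120+400/5]); print('cap top',onplane(t,cap,140))
cap2=np.array([320+186/5,135+45/5]); print('cap side',onplane(s,cap2,140))
print('side base centre', onplane(s,(320+180/5,135+306/5),0))
for n,uv,z in(('vialcap',(260+75/5,120+25/5),68),('jar',(260+715/5,120+105/5),32),('pot',(260+467/5,120+400/5),34)): print(n,onplane(t,uv,z))
print('hole',onplane(s,(363,187.4),30))
E
python3 m.py
```

```text
plate ((294.7497253417969, 189.40887451171875), (42.034156799316406, 42.440860748291016), 83.38493347167969)
stand axis top cam [562.94294979 117.21752737  14.        ]
button@52 [[547.29524009 122.19118592  52.        ]]
button@52 [[545.32350641 123.86850238  52.        ]]
button tri [545.88053062 123.94898422  53.58304743]
cap top [[ 534.72539135 -141.00684304  140.        ]]
cap side [[ 533.35135905 -138.12150859  140.        ]]
side base centre [[ 535.12359729 -146.01190371    0.        ]]
vialcap [[716.50869961 163.39367669  68.        ]]
jar [[ 687.19029511 -156.02061669   32.        ]]
pot [[536.72304919 -32.00655183  34.        ]]
hole [[ 517.52850644 -141.39207879   30.        ]]
```

```bash
cat >> h.py <<'E'
import json,os
def plan(cmdpos,cmdyaw,pos,yaw):
    T=R.from_euler('xyz',[180,0,cmdyaw],degrees=True)
    d=T.inv().apply(np.array(pos)-cmdpos); rz=-np.radians(yaw-cmdyaw)
    print('shift',d.round(1),'len',np.linalg.norm(d).round(1),'rz',round(rz,3))
E
python3 - <<'E'
from h import *
s=env.grab_frame("side");br=s["image"].astype(int)
# plate in side: bluish bright pixels, top face ellipse
print(plan([180.2,546,214],71.73,[534,-140,230],0))
pl=(np.array([563,117.2,14])+np.array([[55*np.cos(a),55*np.sin(a),0] for a in np.linspace(0,6.28,13)]))
im=s["image"][:,:,::-1].copy()
big=cv2.resize(im[215:285,255:355],None,fx=7,fy=7,interpolation=cv2.INTER_CUBIC)
for p in proj(s,pl): cv2.circle(big,tuple(int(v) for v in (p-[255,215]+.5)*7),3,(0,0,255),-1)
cv2.imwrite('pics/d1.png',big)
E
```

```text
shift [-540.5  551.   -16. ] len 772.0 rz 1.252
None
```

View pics/d1.png

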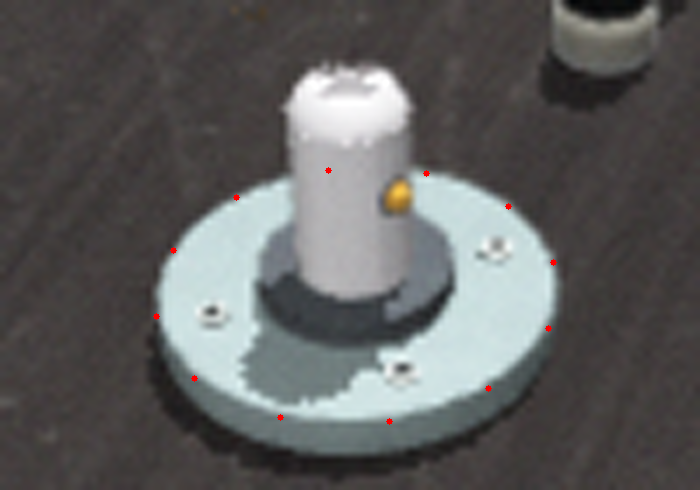

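The stand's fitted plate matches both views: axis (563,117). Moving over to the column.

Call:
{"name": "drive_tool", "arguments": {"series": [[0,[-33,34,-4],[0,0,0.1]],[0,[-66,68,-8],[0,0,0.2]],[0,[-99,102,-12],[0,0,0.3]],[0,[-132,136,-16],[0,0,0.4]],[0,[-165,170,-16],[0,0,0.5]]], "squeeze": 15}}

```text
time_s: 0.75
ee_pos: [290.6, 334.6, 230.5]
ee_rot: [180.0, -0.1, 42.9]
force: [0.8, 0.7, 1.1]
gripper_width: 91.4
```

Run:
```python
from h import *
S=env.state();print(S["time_s"],S["ee_pos"],S["ee_rot"])
T=R.from_euler('xyz',[180,0,71.73],degrees=True);p=np.array([180.2,546,214])+T.apply([-165,170,-16]);print(p)
plan(p,71.73-np.degrees(.5),[534,-140,230],0)
```

```text
0.75 [290.62013835 334.62203282 230.4959941 ] [ 1.79996542e+02 -8.96762837e-02  4.28931467e+01]
[289.90353444 336.02349053 230.        ]
shift [-146.9  514.4    0. ] len 535.0 rz 0.752
```

Call:
{"name": "drive_tool", "arguments": {"series": [[0,[-13,46,0],[0,0,0.1]],[0,[-26,92,0],[0,0,0.2]],[0,[-39,138,0],[0,0,0.3]],[0,[-52,184,0],[0,0,0.4]],[0,[-65,230,0],[0,0,0.5]]]}}

```text
time_s: 1.25
ee_pos: [400.0, 121.8, 230.2]
ee_rot: [-180.0, -0.0, 14.2]
force: [0.9, 0.8, 0.4]
gripper_width: 91.2
```

Run:
```python
from h import *
S=env.state();print(S["time_s"],S["ee_pos"],S["ee_rot"])
y=71.73-np.degrees(.5)
T=R.from_euler('xyz',[180,0,y],degrees=True);p=np.array([289.9,336.02,230])+T.apply([-65,230,0]);print(p)
plan(p,y-np.degrees(.5),[534,-140,230],0)
```

```text
1.25 [400.04938591 121.8443532  230.16248744] [-1.79988257e+02 -4.85802347e-02  1.42028151e+01]
[399.52611145 123.63564161 230.        ]
shift [ 64.5 288.8   0. ] len 296.0 rz 0.252
```

Call:
{"name": "drive_tool", "arguments": {"series": [[0,[10,45,0],[0,0,0.05]],[0,[20,90,0],[0,0,0.1]],[0,[30,135,0],[0,0,0.15]],[0,[40,180,0],[0,0,0.2]],[0,[50,225,0],[0,0,0.252]]]}}

```text
time_s: 1.75
ee_pos: [504.6, -83.7, 230.0]
ee_rot: [-180.0, -0.0, -0.2]
force: [1.2, 1.1, 0.5]
gripper_width: 91.1
```

Run:
```python
from h import *
S=env.state();print(S["time_s"],S["ee_pos"],S["ee_rot"])
y=71.73-np.degrees(1)
T=R.from_euler('xyz',[180,0,y],degrees=True);p=np.array([399.53,123.64,230])+T.apply([50,225,0]);print(p)
plan(p,0,[534,-140,150],0)
```

```text
1.75 [504.61724754 -83.65613919 229.96486255] [-1.79983204e+02 -1.94471443e-02 -1.50867853e-01]
[504.03709905 -81.79433561 230.        ]
shift [30.  58.2 80. ] len 103.4 rz -0.0
```

Call:
{"name": "drive_tool", "arguments": {"series": [[0,[15,29,0],[0,0,0]],[0,[30,58.2,0],[0,0,0]],[0,[30,58.2,30],[0,0,0]],[0,[30,58.2,60],[0,0,0]],[0,[30,58.2,60],[0,0,0]]]}}

```text
time_s: 2.25
ee_pos: [531.3, -139.5, 166.0]
ee_rot: [-179.9, 0.5, -0.0]
force: [-0.7, -0.1, -1.4]
gripper_width: 90.8
```

Run:
```python
from h import *
S=env.state();print(S["time_s"],S["ee_pos"],S["ee_rot"])
s=env.grab_frame("side")["image"][:,:,::-1];t=env.grab_frame("top")["image"][:,:,::-1]
k=lambda a:cv2.resize(a,None,fx=4,fy=4,interpolation=cv2.INTER_CUBIC)
cv2.imwrite('pics/e1.png',cv2.hconcat([k(s[80:215,300:400]),k(t[130:265,350:450])]))
```

```text
2.25 [ 531.26441131 -139.4539218   165.97959059] [-1.79850430e+02  5.08312421e-01 -3.18902375e-02]
```

View pics/e1.png

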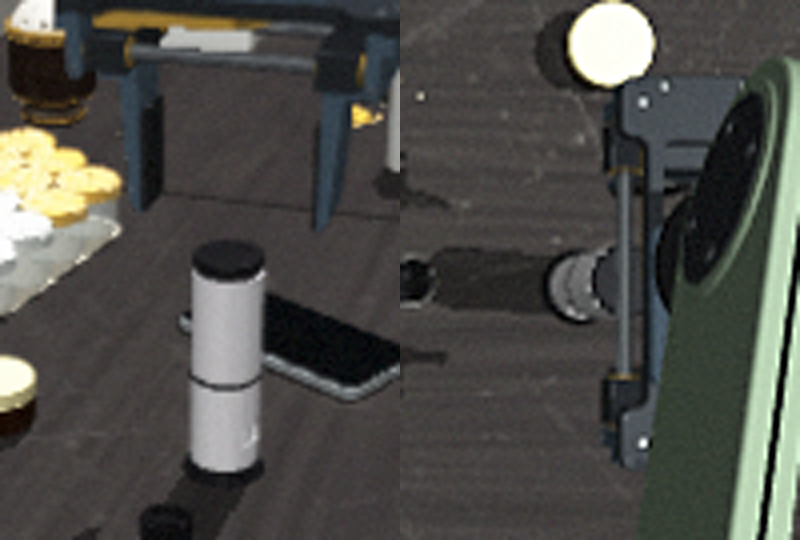

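Call:
{"name": "drive_tool", "arguments": {"series": [[0,[0,0,25],[0,0,0]],[0,[0,0,55],[0,0,0]],[0,[0,0,80],[0,0,0]],[0,[0,0,94],[0,0,0]],[0.3,[0,0,94],[0,0,0]]], "squeeze": 4}}

```text
time_s: 2.85
ee_pos: [534.1, -139.6, 75.9]
ee_rot: [-180.0, 0.0, 0.0]
force: [-0.5, -0.3, 0.3]
gripper_width: 85.6
```

Call:
{"name": "drive_tool", "arguments": {"series": [[0.6,[0,0,0],[0,0,0]],[0.6,[0,0,0],[0,0,0]],[0.6,[0,0,0],[0,0,0]],[0.6,[0,0,0],[0,0,0]],[0.6,[0,0,0],[0,0,0]]], "squeeze": 4}}

```text
time_s: 3.35
ee_pos: [534.3, -140.0, 76.4]
ee_rot: [180.0, -0.0, 0.0]
force: [0.2, -0.1, -0.3]
gripper_width: 46.2
```

Run:
```python
from h import *
S=env.state();print(S)
s=env.grab_frame("side")["image"][:,:,::-1];t=env.grab_frame("top")["image"][:,:,::-1]
k=lambda a:cv2.resize(a,None,fx=4,fy=4,interpolation=cv2.INTER_CUBIC)
cv2.imwrite('pics/e2.png',cv2.hconcat([k(s[80:215,300:400]),k(t[130:265,350:450])]))
```

```text
{'time_s': 3.35, 'qpos': array([-1.58760615e+01,  2.33467732e+01,  1.03746496e+02,  7.08986338e-03,
        5.28595276e+01, -1.58818501e+01]), 'qvel': array([-0.01054288,  0.29802225,  0.22120449, -0.10669319, -0.05536748,
        0.0168468 ]), 'effort': array([ 1.14954999e-02, -4.17627740e+01, -1.90009993e+01,  5.24288882e-02,
        5.03193866e-02,  3.28746182e-04]), 'ee_pos': array([ 534.31819795, -139.97273643,   76.38385328]), 'ee_rot': array([ 1.79992522e+02, -4.69491855e-02,  1.51337971e-03]), 'force': array([ 0.20288485, -0.14604586, -0.27586483]), 'torque': array([-0.07923253,  0.05261868,  0.00792877]), 'gripper_width': 46.24202934229953}
```

View pics/e2.png

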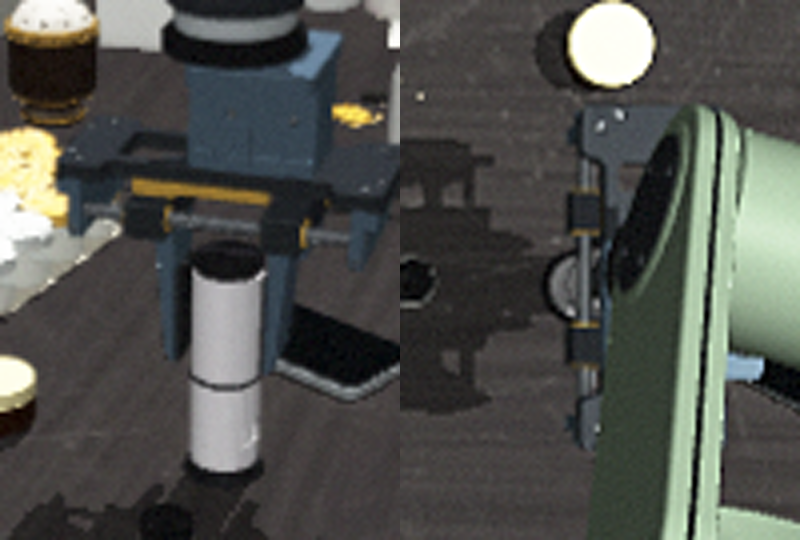

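Call:
{"name": "drive_tool", "arguments": {"series": [[1,[0,0,0],[0,0,0]],[1,[0,0,0],[0,0,0]],[1,[0,0,0],[0,0,0]],[1,[0,0,0],[0,0,0]],[1,[0,0,0],[0,0,0]]], "squeeze": 4}}

```text
time_s: 3.95
ee_pos: [534.4, -140.0, 76.1]
ee_rot: [180.0, -0.0, -0.0]
force: [0.9, -0.2, 2.2]
gripper_width: 39.9
```

Call:
{"name": "drive_tool", "arguments": {"series": [[0.35,[0,0,0],[0,0,0]],[0.35,[0,0,0],[0,0,0]],[0.35,[0,0,0],[0,0,-0.14]],[0.35,[0,0,0],[0,0,-0.28]],[0.35,[0,0,0],[0,0,-0.42]]]}}

```text
time_s: 4.45
ee_pos: [533.7, -139.8, 75.6]
ee_rot: [-180.0, 0.0, 24.4]
force: [-0.3, 0.4, -0.1]
gripper_width: 59.1
```

Call:
{"name": "drive_tool", "arguments": {"series": [[0.35,[0,0,0],[0,0,-0.14]],[0.35,[0,0,0],[0,0,-0.28]],[0.35,[0,0,0],[0,0,-0.42]],[0.35,[0,0,0],[0,0,-0.56]],[0.35,[0,0,0],[0,0,-0.7]]]}}

```text
time_s: 4.95
ee_pos: [533.7, -139.8, 75.6]
ee_rot: [-179.9, 0.0, 64.5]
force: [-0.4, 0.1, 0.4]
gripper_width: 58.9
```

Call:
{"name": "drive_tool", "arguments": {"series": [[0.35,[0,0,0],[0,0,-0.14]],[0.35,[0,0,0],[0,0,-0.28]],[0.35,[0,0,0],[0,0,-0.42]],[0.35,[0,0,0],[0,0,-0.451]],[0.35,[0,0,0],[0,0,-0.451]]]}}

```text
time_s: 5.45
ee_pos: [533.8, -139.9, 75.7]
ee_rot: [-180.0, -0.0, 90.0]
force: [1.2, -0.6, -0.7]
gripper_width: 59.2
```

Call:
{"name": "drive_tool", "arguments": {"series": [[0.5,[0,0,0],[0,0,0]],[1,[0,0,0],[0,0,0]],[1,[0,0,0],[0,0,0]],[1,[0,0,0],[0,0,0]],[1,[0,0,0],[0,0,0]]], "squeeze": 4}}

```text
time_s: 5.95
ee_pos: [534.0, -140.0, 75.9]
ee_rot: [-180.0, 0.0, 90.0]
force: [-0.4, -1.2, -0.8]
gripper_width: 39.9
```

Call:
{"name": "drive_tool", "arguments": {"series": [[1,[0,0,0],[0,0,0]],[1,[0,0,-10],[0,0,0]],[1,[0,0,-40],[0,0,0]],[1,[0,0,-75],[0,0,0]],[1,[0,0,-105],[0,0,0]]], "squeeze": 25}}

```text
time_s: 6.45
ee_pos: [534.0, -139.7, 182.7]
ee_rot: [180.0, -0.0, 90.0]
force: [1.0, -0.4, -2.8]
gripper_width: 39.8
```

Call:
{"name": "drive_tool", "arguments": {"series": [[1,[35,4,0],[0,0,0]],[1,[70,8,0],[0,0,0]],[1,[105,12,0],[0,0,0]],[1,[140,16,0],[0,0,0]],[1,[175,19,0],[0,0,0]]]}}

```text
time_s: 6.95
ee_pos: [552.7, 36.6, 181.2]
ee_rot: [-180.0, -0.0, 90.0]
force: [1.0, -0.0, -3.4]
gripper_width: 39.6
```

Run:
```python
from h import *
S=env.state();print(S["time_s"],S["ee_pos"],S["ee_rot"],S["force"],S["torque"])
s=env.grab_frame("side")["image"][:,:,::-1];t=env.grab_frame("top")["image"][:,:,::-1]
k=lambda a:cv2.resize(a,None,fx=4,fy=4,interpolation=cv2.INTER_CUBIC)
cv2.imwrite('pics/e3.png',k(s[110:260,260:400]));cv2.imwrite('pics/e3t.png',t)
```

```text
6.95 [552.74211219  36.60923468 181.20144024] [-1.79979215e+02 -2.16240662e-02  9.00013219e+01] [ 0.97724021 -0.02523728 -3.39378805] [-0.02430233 -0.04396796 -0.00448224]
```

View pics/e3.png

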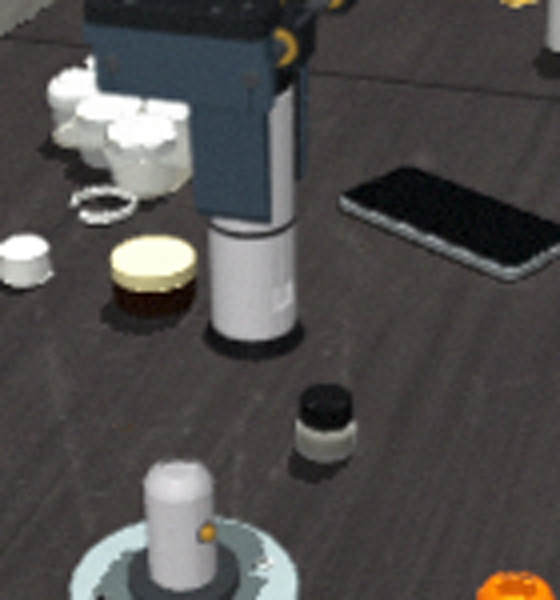

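Run:
```python
from h import *
S=env.state();print(S["ee_pos"])
s=env.grab_frame("side");im=s["image"][:,:,::-1]
p=S["ee_pos"]; c=np.array([p[0],p[1]]); zm=p[2]-76
big=cv2.resize(im[165:205,300:350],None,fx=14,fy=14,interpolation=cv2.INTER_CUBIC)
def pt(P,col):
    for q in proj(s,P): cv2.circle(big,tuple(int(v) for v in (q-[300,165]+.5)*14),4,col,-1)
for b,col in((160,(0,0,255)),(170,(0,255,0)),(180,(255,0,0)),(150,(0,255,255))):
    a=np.radians(b); pt([[c[0]+20*np.cos(a),c[1]+20*np.sin(a),zm+30]],col)
cv2.imwrite('pics/f1.png',big)
```

```text
[552.8869309   39.05936611 181.08293962]
```

View pics/f1.png

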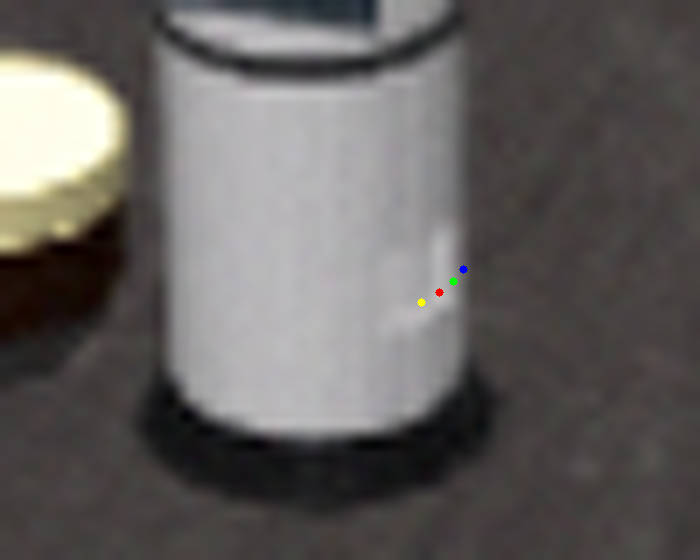

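Call:
{"name": "drive_tool", "arguments": {"series": [[1,[25,3,0],[0,0,0.14]],[1,[50,6,0],[0,0,0.28]],[1,[70,8,0],[0,0,0.42]],[1,[80,10,0],[0,0,0.56]],[1,[82,10,0],[0,0,0.7]]]}}

```text
time_s: 7.6
ee_pos: [563.0, 117.3, 180.9]
ee_rot: [-180.0, 0.0, 49.6]
force: [0.3, -0.9, -3.1]
gripper_width: 39.9
```

Call:
{"name": "drive_tool", "arguments": {"series": [[1,[0,0,0],[0,0,0]],[1,[0,0,0],[0,0,0]],[1,[0,0,0],[0,0,0]],[1,[0,0,0],[0,0,0]],[1,[0,0,0],[0,0,0]]]}}

```text
time_s: 8.1
ee_pos: [563.0, 116.7, 181.0]
ee_rot: [-180.0, -0.0, 49.9]
force: [-0.1, -0.2, -2.5]
gripper_width: 39.4
```

Run:
```python
from h import *
S=env.state();print(S["time_s"],S["ee_pos"],S["ee_rot"],S["force"],S["torque"])
s=env.grab_frame("side");im=s["image"][:,:,::-1];t=env.grab_frame("top");
p=S["ee_pos"]; c=np.array([p[0],p[1]]); zm=p[2]-76
x0,y0=270,180
big=cv2.resize(im[y0:y0+90,x0:x0+80],None,fx=6.5,fy=6.5,interpolation=cv2.INTER_CUBIC)
big=cv2.convertScaleAbs(big,alpha=1.0)
q0=cv2.convertScaleAbs(np.clip(big.astype(float)-120,0,255)*2)
def pt(P,col):
    for q in proj(s,P): cv2.circle(big,tuple(int(v) for v in (q-[x0,y0]+.5)*6.5),3,col,-1)
for b,col in((100,(0,0,255)),(110,(0,255,0)),(120,(255,0,0)),(130,(0,255,255))):
    a=np.radians(b); pt([[c[0]+20*np.cos(a),c[1]+20*np.sin(a),zm+30]],col)
pt([[c[0]+25*np.cos(a),c[1]+25*np.sin(a),zm] for a in np.linspace(0,6.28,17)],(255,0,255))
cv2.imwrite('pics/g1.png',cv2.resize(cv2.hconcat([big,q0]),None,fx=.75,fy=.75)); cv2.imwrite('pics/g1t.png',t["image"][100:280,200:400,::-1].repeat(3,0).repeat(3,1))
```

```text
8.1 [563.02554486 116.73598466 180.98200299] [-1.79998941e+02 -1.21526440e-03  4.99174929e+01] [-0.05163113 -0.16926046 -2.48812227] [-0.01465853 -0.00752836  0.04064013]
```

View pics/g1.png

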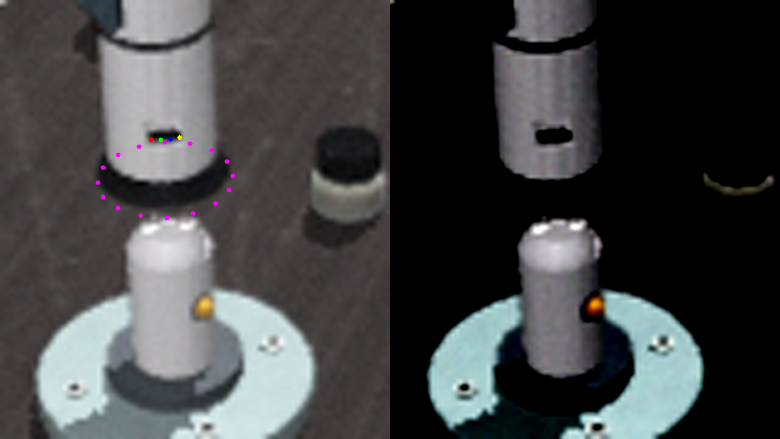

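View pics/g1t.png

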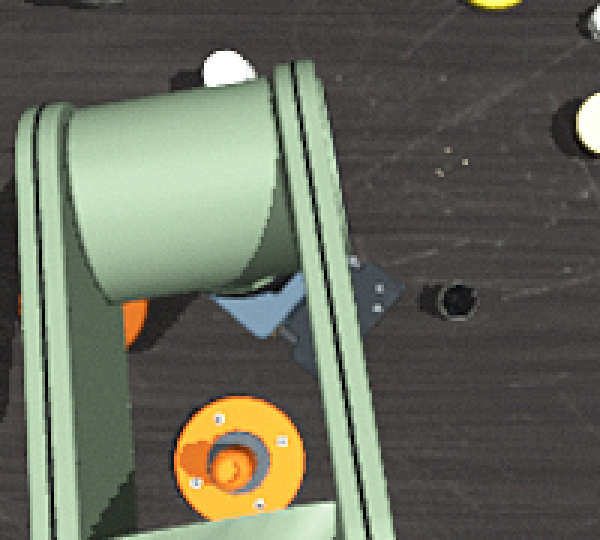

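Hole sits at about bearing 116°, facing the camera, and the button at about 158°. Now the lateral alignment, from silhouette edges.

```bash
cat > al.py <<'E'
from h import *
S=env.state(); p=S["ee_pos"]; s=env.grab_frame("side"); g=cv2.cvtColor(s["image"],cv2.COLOR_RGB2GRAY).astype(float)
def edges(row,c,half):
    a=g[row]; d=np.diff(a); 
    def sub(lo,hi,sg):
        seg=sg*d[lo:hi]; i=lo+int(np.argmax(seg)); y=sg*d[i-1:i+2]; w=np.clip(y,0,None); return (w*(np.array([i-1,i,i+1])+.5)).sum()/w.sum()
    c=int(c); return sub(c-half-4,c-half+5,1),sub(c+half-4,c+half+5,-1)
zm=p[2]-76
def rep(name,cx,cy,r,zs):
    for z in zs:
        ax=proj(s,[[cx,cy,z]])[0]
        # tangent edges predicted
        v=np.array([cx,cy])-cam(s)[2][:2]; n=np.array([-v[1],v[0]])/np.linalg.norm(v)
        e=proj(s,[[cx+r*n[0],cy+r*n[1],z],[cx-r*n[0],cy-r*n[1],z]])
        hw=abs(e[0,0]-e[1,0])/2
        L,Rr=edges(int(round(ax[1])),ax[0],int(round(hw)))
        print(name,z,'pred',e[:,0].min().round(1),e[:,0].max().round(1),'meas',round(L,1),round(Rr,1),'off px',round((L+Rr)/2-ax[0],2),'px/mm',round(hw/r,2))
rep('stub',563,117.2,16,[35,40,45,62,68])
rep('col',p[0],p[1],20,[zm+z for z in(12,16,42,46,50,54)])
E
python3 al.py
```

```text
stub 35 pred 296.6 313.5 meas 297.0 311.3 off px -0.87 px/mm 0.53
stub 40 pred 296.4 313.4 meas 298.0 308.8 off px -1.53 px/mm 0.53
stub 45 pred 296.3 313.3 meas 298.2 312.0 off px 0.25 px/mm 0.53
stub 62 pred 295.8 313.0 meas 296.0 313.2 off px 0.19 px/mm 0.54
stub 68 pred 295.6 312.9 meas 295.8 312.5 off px -0.11 px/mm 0.54
col 116.95900900462146 pred 291.9 314.3 meas 291.8 313.6 off px -0.45 px/mm 0.56
col 120.95900900462146 pred 291.8 314.2 meas 291.6 313.5 off px -0.49 px/mm 0.56
col 146.95900900462146 pred 290.9 313.8 meas 290.6 313.3 off px -0.43 px/mm 0.57
col 150.95900900462146 pred 290.8 313.7 meas 290.4 312.7 off px -0.7 px/mm 0.57
col 154.95900900462146 pred 290.7 313.6 meas 290.3 313.1 off px -0.48 px/mm 0.57
col 158.95900900462146 pred 290.5 313.6 meas 289.9 312.8 off px -0.73 px/mm 0.58
```

Call:
{"name": "drive_tool", "arguments": {"series": [[1,[-0.9,-0.4,8],[0,0,0]],[1,[-0.9,-0.4,16],[0,0,0]],[1,[-0.9,-0.4,22],[0,0,0]],[1,[-0.9,-0.4,28],[0,0,0]],[1,[-0.9,-0.4,32],[0,0,0]]]}}

```text
time_s: 8.75
ee_pos: [561.9, 116.6, 148.0]
ee_rot: [-180.0, 0.0, 49.9]
force: [-0.1, 0.3, -3.3]
gripper_width: 40.0
```

Call:
{"name": "drive_tool", "arguments": {"series": [[1,[0,0,2],[0,0,0]],[1,[0,0,4],[0,0,0]],[1,[0,0,6],[0,0,0]],[1,[0,0,8],[0,0,0]],[1,[0,0,10],[0,0,0]]]}}

```text
time_s: 9.25
ee_pos: [562.4, 117.0, 139.7]
ee_rot: [-180.0, -0.1, 49.9]
force: [-0.8, 1.4, -1.1]
gripper_width: 39.6
```

```bash
python3 - <<'E'
from h import *
S=env.state();print(S["time_s"],S["ee_pos"],S["ee_rot"],S["force"],S["torque"])
E
python3 al.py | grep col
```

```text
9.25 [562.3904438  117.02890235 139.66311101] [-1.79999709e+02 -8.28903263e-02  4.98853174e+01] [-0.75617168  1.35549288 -1.11658982] [0.33004729 0.19690112 0.02197124]
col 75.66311101336905 pred 293.6 315.3 meas 293.5 314.7 off px -0.34 px/mm 0.54
col 79.66311101336905 pred 293.4 315.2 meas 293.0 314.6 off px -0.58 px/mm 0.55
col 105.66311101336905 pred 292.6 314.8 meas 292.4 314.3 off px -0.37 px/mm 0.56
col 109.66311101336905 pred 292.5 314.8 meas 292.0 314.3 off px -0.49 px/mm 0.56
col 113.66311101336905 pred 292.4 314.7 meas 291.9 313.8 off px -0.71 px/mm 0.56
col 117.66311101336905 pred 292.2 314.6 meas 291.8 314.1 off px -0.5 px/mm 0.56
```

Call:
{"name": "drive_tool", "arguments": {"series": [[1,[0.2,-0.5,0],[0,0,0]],[1,[0.2,-0.5,2],[0,0,0]],[1,[0.2,-0.5,4],[0,0,0]],[1,[0.2,-0.5,6],[0,0,0]],[1,[0.2,-0.5,8],[0,0,0]]]}}

```text
time_s: 9.8
ee_pos: [561.9, 117.2, 130.7]
ee_rot: [-180.0, -0.0, 49.9]
force: [0.2, 0.7, -2.5]
gripper_width: 39.7
```

Run:
```python
from h import *
S=env.state();print(S["time_s"],S["ee_pos"],S["ee_rot"],S["force"],S["torque"])
```

```text
9.8 [561.89657152 117.1800653  130.71376737] [-1.79988898e+02 -6.29224409e-03  4.98986660e+01] [ 0.16193317  0.70241933 -2.54245674] [ 0.22360391  0.06916543 -0.01131211]
```

Call:
{"name": "drive_tool", "arguments": {"series": [[1,[0,0,2],[0,0,0]],[1,[0,0,4],[0,0,0]],[1,[0,0,6],[0,0,0]],[1,[0,0,8],[0,0,0]],[1,[0,0,10],[0,0,0]]]}}

```text
time_s: 10.3
ee_pos: [562.3, 117.2, 122.1]
ee_rot: [180.0, -0.1, 49.9]
force: [-2.8, 0.9, 7.8]
gripper_width: 39.4
```

Call:
{"name": "drive_tool", "arguments": {"series": [[1,[0,0,1.5],[0,0,0]],[1,[0,0,3],[0,0,0]],[1,[0,0,4.5],[0,0,0]],[1,[0,0,6],[0,0,0]],[1,[0,0,7.5],[0,0,0]]]}}

```text
time_s: 10.8
ee_pos: [561.6, 117.1, 113.0]
ee_rot: [-180.0, 0.0, 49.9]
force: [-2.0, 2.1, -0.9]
gripper_width: 39.8
```

Run:
```python
from h import *
S=env.state();print(S["time_s"],S["ee_pos"],S["ee_rot"],S["force"],S["torque"])
```

```text
10.8 [561.60447095 117.12474468 112.99926752] [-1.79963312e+02  3.36987565e-02  4.99068205e+01] [-1.97564952  2.05378787 -0.91049645] [ 0.44170363  0.64411855 -0.02260023]
```

Call:
{"name": "drive_tool", "arguments": {"series": [[1,[0,0,2.5],[0,0,0]],[1,[0,0,5],[0,0,0]],[1,[0,0,7.5],[0,0,0]],[1,[0,0,10],[0,0,0]],[1,[0,0,11.5],[0,0,0]]]}}

```text
time_s: 11.3
ee_pos: [561.7, 117.1, 101.6]
ee_rot: [-180.0, 0.0, 49.9]
force: [-3.0, 1.7, -1.2]
gripper_width: 39.6
```

Call:
{"name": "drive_tool", "arguments": {"series": [[1,[0,0,0.8],[0,0,0]],[1,[0,0,1.6],[0,0,0]],[1,[0,0,2.4],[0,0,0]],[1,[0,0,3.2],[0,0,0]],[1,[0,0,4],[0,0,0]]]}}

```text
time_s: 11.8
ee_pos: [561.9, 117.1, 98.0]
ee_rot: [180.0, -0.0, 49.9]
force: [-2.8, 1.6, 1.5]
gripper_width: 39.6
```

Run:
```python
from h import *
S=env.state();print(S["time_s"],S["ee_pos"],S["ee_rot"],S["force"],S["torque"])
```

```text
11.8 [561.92522333 117.11237064  97.96248932] [ 1.79996193e+02 -6.06251043e-03  4.99035202e+01] [-2.84101517  1.60822351  1.49274464] [ 0.3658212   0.75233305 -0.01784332]
```

Call:
{"name": "drive_tool", "arguments": {"series": [[1,[0,0,0.4],[0,0,0]],[1,[0,0,0.8],[0,0,0]],[1,[0,0,1.2],[0,0,0]],[1,[0,0,1.2],[0,0,0]],[1,[0,0,1.2],[0,0,0]]]}}

```text
time_s: 12.3
ee_pos: [562.0, 117.1, 97.7]
ee_rot: [180.0, -0.0, 49.9]
force: [-4.1, 1.4, 6.2]
gripper_width: 39.7
```

Run:
```python
from h import *
S=env.state();print(S["time_s"],S["ee_pos"],S["ee_rot"],S["force"],S["torque"])
s=env.grab_frame("side");im=s["image"][:,:,::-1]
cv2.imwrite('pics/i1.png',cv2.resize(im[190:290,260:360],None,fx=6,fy=6,interpolation=cv2.INTER_CUBIC))
```

```text
12.3 [562.01661138 117.12443376  97.72042006] [ 1.79973440e+02 -3.09819653e-02  4.99099243e+01] [-4.05272464  1.44787303  6.19508931] [ 0.28556629  1.0953663  -0.04673371]
```

View pics/i1.png

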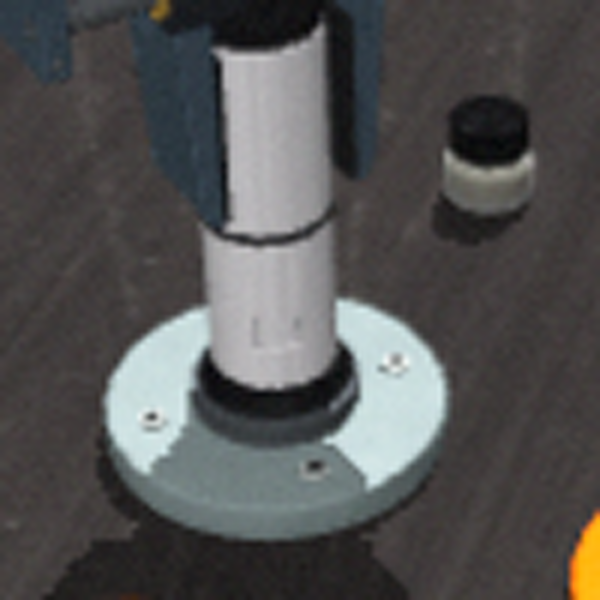

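Seated on the collar, with the flare touching it and contact force building. The hole shows at (277,330), facing the camera. Now the twist.

Call:
{"name": "drive_tool", "arguments": {"series": [[1,[0,0,-0.3],[0,0,-0.06]],[1,[0,0,-0.3],[0,0,-0.13]],[1,[0,0,-0.3],[0,0,-0.2]],[1,[0,0,-0.3],[0,0,-0.27]],[1,[0,0,-0.3],[0,0,-0.34]]]}}

```text
time_s: 12.85
ee_pos: [562.6, 117.6, 97.7]
ee_rot: [179.9, -0.1, 69.5]
force: [-2.2, 2.9, 3.7]
gripper_width: 39.8
```

```bash
cat > st.py <<'E'
from h import *
S=env.state();print(S["time_s"],S["ee_pos"].round(2),S["ee_rot"].round(2),S["force"].round(1),S["torque"].round(3))
E
python3 st.py
```

```text
12.85 [562.61 117.57  97.72] [ 1.7992e+02 -1.0000e-01  6.9510e+01] [-2.2  2.9  3.7] [ 0.559  0.763 -0.094]
```

Call:
{"name": "drive_tool", "arguments": {"series": [[1,[0,0,0],[0,0,-0.05]],[1,[0,0,0],[0,0,-0.1]],[1,[0,0,0],[0,0,-0.15]],[1,[0,0,0],[0,0,-0.2]],[1,[0,0,0],[0,0,-0.25]]]}}

```text
time_s: 13.35
ee_pos: [562.6, 117.5, 97.8]
ee_rot: [179.9, -0.1, 83.8]
force: [-2.4, 2.6, 3.1]
gripper_width: 39.7
```

```bash
python3 st.py
```

```text
13.35 [562.62 117.53  97.76] [ 1.799e+02 -8.000e-02  8.378e+01] [-2.4  2.6  3.1] [ 0.609  0.696 -0.154]
```

Call:
{"name": "drive_tool", "arguments": {"series": [[1,[0,0,0],[0,0,-0.02]],[1,[0,0,0],[0,0,-0.04]],[1,[0,0,0],[0,0,-0.06]],[1,[0,0,0],[0,0,-0.08]],[1,[0,0,0],[0,0,-0.1]]]}}

```text
time_s: 13.85
ee_pos: [562.6, 117.5, 97.7]
ee_rot: [179.9, -0.1, 89.5]
force: [-2.9, 3.8, 5.7]
gripper_width: 39.7
```

```bash
python3 st.py
```

```text
13.85 [562.57 117.48  97.7 ] [ 1.799e+02 -5.000e-02  8.947e+01] [-2.9  3.8  5.7] [ 0.777  0.703 -0.189]
```

```bash
cat > pc.py <<'E'
import sys
from h import *
s=env.grab_frame("side");im=s["image"][:,:,::-1]
cv2.imwrite(sys.argv[1],cv2.resize(im[195:285,260:360],None,fx=7,fy=6.6,interpolation=cv2.INTER_CUBIC))
E
python3 pc.py pics/j1.png
```

```text
(no output)
```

View pics/j1.png

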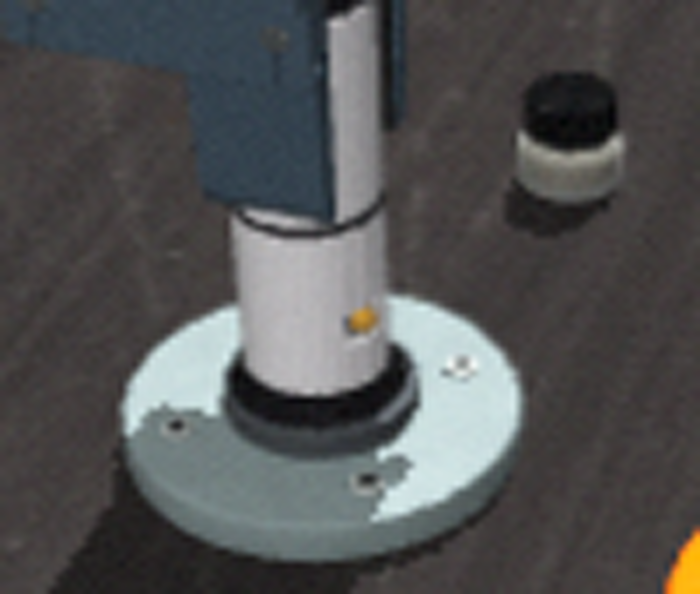

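The brass button shows in the hole at (360,320). A little more twist should center it, and the torque will show whether it has locked.

Call:
{"name": "drive_tool", "arguments": {"series": [[1,[0,0,0],[0,0,-0.015]],[1,[0,0,0],[0,0,-0.03]],[1,[0,0,0],[0,0,-0.045]],[1,[0,0,0],[0,0,-0.06]],[1,[0,0,0],[0,0,-0.06]]]}}

```text
time_s: 14.4
ee_pos: [562.6, 117.5, 97.7]
ee_rot: [179.9, -0.0, 92.9]
force: [-3.4, 2.1, 5.4]
gripper_width: 39.6
```

```bash
python3 st.py; python3 pc.py pics/j2.png
```

```text
14.4 [562.59 117.47  97.67] [ 1.799e+02 -4.000e-02  9.290e+01] [-3.4  2.1  5.4] [ 0.83   0.638 -0.019]
```

View pics/j2.png

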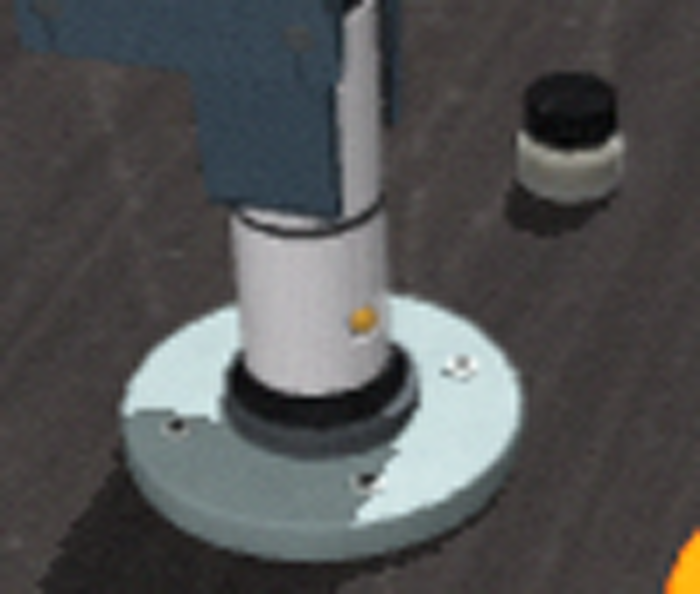

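Call:
{"name": "drive_tool", "arguments": {"series": [[1,[0,0,0],[0,0,-0.015]],[1,[0,0,0],[0,0,-0.03]],[1,[0,0,0],[0,0,-0.045]],[1,[0,0,0],[0,0,-0.06]],[1,[0,0,0],[0,0,-0.06]]]}}

```text
time_s: 14.95
ee_pos: [562.6, 117.5, 97.7]
ee_rot: [179.9, -0.0, 96.3]
force: [-2.3, 2.2, 5.8]
gripper_width: 39.8
```

```bash
python3 st.py
```

```text
14.95 [562.58 117.49  97.68] [ 1.7989e+02 -4.0000e-02  9.6330e+01] [-2.3  2.2  5.8] [ 0.823  0.635 -0.083]
```

Call:
{"name": "drive_tool", "arguments": {"series": [[1,[0,0,0],[0,0,-0.015]],[1,[0,0,0],[0,0,-0.03]],[1,[0,0,0],[0,0,-0.045]],[1,[0,0,0],[0,0,-0.06]],[1,[0,0,0],[0,0,-0.06]]]}}

```text
time_s: 15.45
ee_pos: [562.6, 117.9, 97.7]
ee_rot: [179.9, -0.1, 99.7]
force: [-3.3, 4.7, 5.9]
gripper_width: 39.8
```

```bash
python3 st.py
```

```text
15.45 [562.59 117.91  97.66] [ 1.7988e+02 -8.0000e-02  9.9740e+01] [-3.3  4.7  5.9] [ 1.063  0.619 -0.182]
```

Call:
{"name": "drive_tool", "arguments": {"series": [[1,[0,0,0],[0,0,-0.015]],[1,[0,0,0],[0,0,-0.03]],[1,[0,0,0],[0,0,-0.045]],[1,[0,0,0],[0,0,-0.045]],[1,[0,0,0],[0,0,-0.045]]]}}

```text
time_s: 15.95
ee_pos: [562.5, 118.3, 97.7]
ee_rot: [179.9, -0.1, 102.3]
force: [-2.6, 4.6, 5.8]
gripper_width: 39.6
```

```bash
python3 st.py; python3 pc.py pics/j3.png
```

```text
15.95 [562.48 118.27  97.69] [ 1.7988e+02 -1.2000e-01  1.0228e+02] [-2.6  4.6  5.8] [ 1.251  0.746 -0.268]
```

View pics/j3.png

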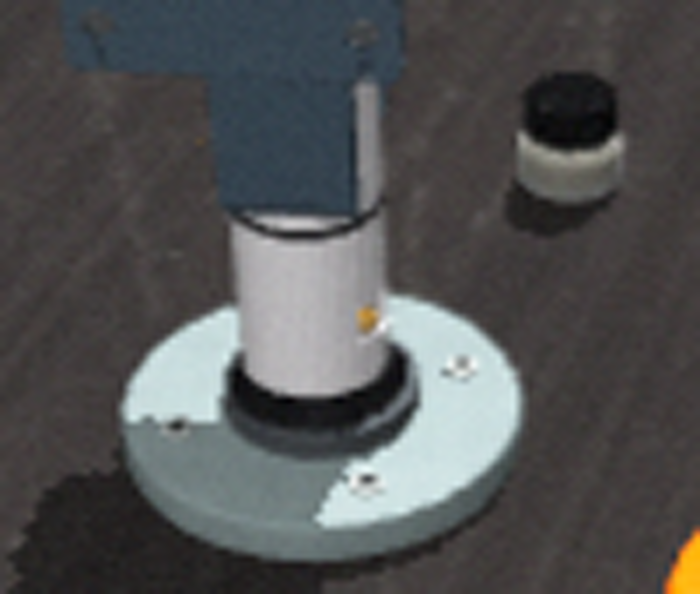

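Torque rises against a stop and the button is at the hole's left side, so it is captured. I'll turn back to the middle.

Call:
{"name": "drive_tool", "arguments": {"series": [[1,[0,0,-0.2],[0,0,0.03]],[1,[0,0,-0.4],[0,0,0.06]],[1,[0,0,-0.4],[0,0,0.09]],[1,[0,0,-0.4],[0,0,0.12]],[1,[0,0,-0.4],[0,0,0.14]]]}}

```text
time_s: 16.5
ee_pos: [562.2, 117.0, 97.7]
ee_rot: [180.0, 0.0, 94.2]
force: [-3.5, 1.6, 5.2]
gripper_width: 39.8
```

```bash
python3 st.py; python3 pc.py pics/j4.png
```

```text
16.5 [562.23 117.04  97.73] [1.7995e+02 1.0000e-02 9.4250e+01] [-3.5  1.6  5.2] [0.701 0.541 0.163]
```

View pics/j4.png

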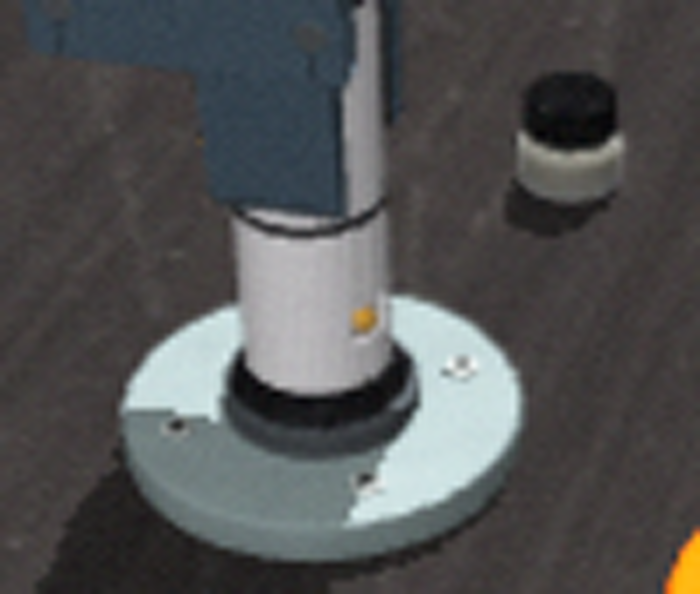

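Call:
{"name": "drive_tool", "arguments": {"series": [[0.4,[0,0,0],[0,0,0]],[0.4,[0,0,0],[0,0,0]],[0.2,[0,0,0],[0,0,0]],[0,[0,0,0],[0,0,0]],[0,[0,0,0],[0,0,0]]]}}

```text
time_s: 17.05
ee_pos: [562.0, 116.9, 97.2]
ee_rot: [-180.0, 0.0, 94.3]
force: [-1.0, 0.1, 0.5]
gripper_width: 75.8
```

```bash
python3 st.py
```

```text
17.05 [561.97 116.92  97.24] [-1.800e+02  1.000e-02  9.431e+01] [-1.   0.1  0.5] [-0.048  0.015 -0.018]
```

Call:
{"name": "drive_tool", "arguments": {"series": [[0,[0,0,-5],[0,0,0]],[0,[0,0,-20],[0,0,0]],[0,[0,0,-50],[0,0,0]],[0,[0,0,-90],[0,0,0]],[0,[0,0,-120],[0,0,0]]]}}

```text
time_s: 17.55
ee_pos: [562.4, 117.2, 220.1]
ee_rot: [179.9, -0.0, 94.3]
force: [0.3, 1.2, 0.4]
gripper_width: 90.9
```

Call:
{"name": "drive_tool", "arguments": {"series": [[0,[-40,0,-10],[0,0,0]],[0,[-80,0,-20],[0,0,0]],[0,[-120,0,-20],[0,0,0]],[0,[-160,0,-20],[0,0,0]],[0,[-180,0,-20],[0,0,0]]]}}

```text
time_s: 18.05
ee_pos: [575.4, -65.4, 238.0]
ee_rot: [180.0, 0.1, 94.2]
force: [-0.3, 1.3, -0.7]
gripper_width: 91.4
```

```bash
python3 st.py; python3 pc.py pics/k1.png
python3 - <<'E'
from h import *
for n in("side","top"):cv2.imwrite(f"pics/k_{n}.png",env.grab_frame(n)["image"][:,:,::-1])
E
```

```text
18.05 [575.42 -65.4  237.97] [1.7996e+02 7.0000e-02 9.4180e+01] [-0.3  1.3 -0.7] [ 0.05   0.013 -0.023]
```

View pics/k1.png

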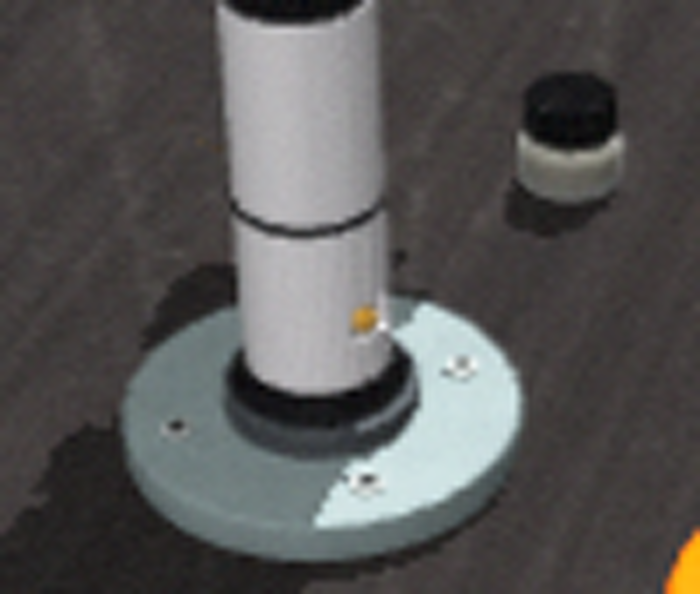

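View pics/k_top.png

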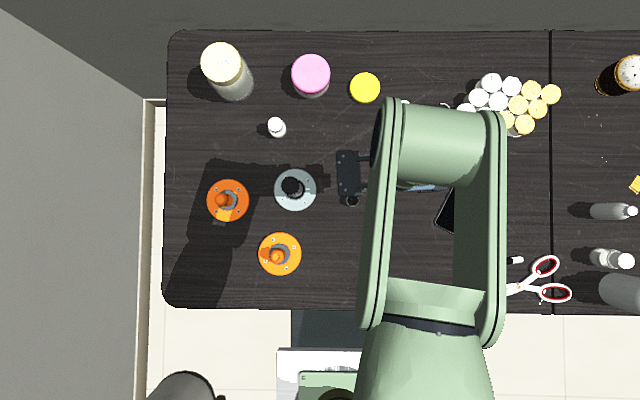

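View pics/k_side.png

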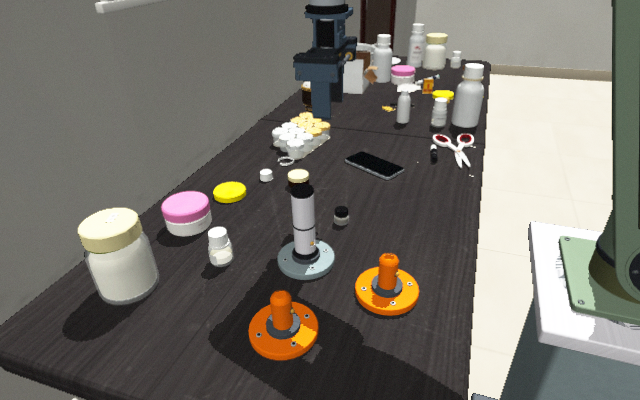

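Run:
```python
from h import *
s=env.grab_frame("side");im=s["image"][:,:,::-1]
x0,y0,k=292,228,20
big=cv2.resize(im[y0:y0+28,x0:x0+32],None,fx=k/1.7,fy=k/1.7,interpolation=cv2.INTER_NEAREST)
a=cv2.imread('pics/j4.png')  # earlier, for comparison
hs=cv2.cvtColor(s["image"],cv2.COLOR_RGB2HSV); m=((hs[...,0]>8)&(hs[...,0]<28)&(hs[...,1]>110)&(hs[...,2]>70))
m[:,:300]=0;m[:225]=0;m[260:]=0;m[:,325:]=0
ys,xs=np.nonzero(m);print('brass px',len(xs),xs.mean(),ys.mean(),xs.min(),xs.max(),ys.min(),ys.max())
for b in(155,158.5,162):
  for r in(16,18,21):
    t=np.radians(b);print(b,r,proj(s,[[562.5+r*np.cos(t),117.2+r*np.sin(t),52]])[0].round(1))
print('cap centre pred home',proj(s,[[562.5,117.2,162]])[0],'+3mm',proj(s,[[562.5,117.2,165]])[0])
c=cv2.resize(im[175:205,285:320],None,fx=10,fy=10,interpolation=cv2.INTER_CUBIC)
for zz,col in((162,(0,0,255)),(165,(0,255,0))):
  for p in proj(s,[[562.5+20*np.cos(q),117.2+20*np.sin(q),zz] for q in np.linspace(0,6.28,25)]): cv2.circle(c,tuple(int(v) for v in (p-[285,175]+.5)*10),2,col,-1)
big=cv2.resize(big,(350,300),interpolation=cv2.INTER_NEAREST)
cv2.imwrite('pics/l1.png',cv2.hconcat([big,c]))
```

```text
brass px 8 311.875 242.875 311 313 242 244
155 16 [310.9 243.5]
155 18 [311.7 243.9]
155 21 [312.8 244.6]
158.5 16 [311.3 243.2]
158.5 18 [312.1 243.7]
158.5 21 [313.3 244.3]
162 16 [311.6 243. ]
162 18 [312.5 243.4]
162 21 [313.7 244. ]
cap centre pred home [302.2044763  189.04773755] +3mm [302.12455386 187.54599663]
```

View pics/l1.png

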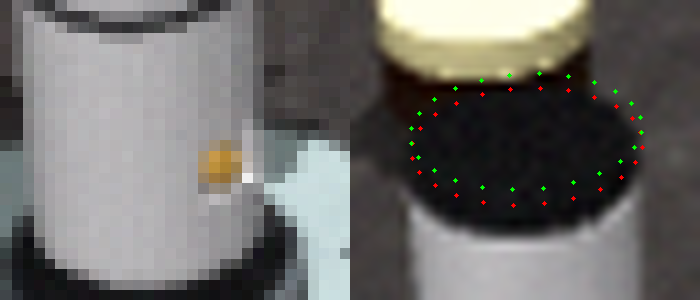

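The button is drawn at (311.9,242.9), where it stood when free before the fit. The cap height agrees with the column being home, and the bystanders are where they were. Handing in.

Run:
```python
from workcell import env
print(env.job_done()); print(env.state()["time_s"])
```

```text
the job is handed in; nothing more can be done
None
the job is handed in; nothing more can be done
```

The column is on the stand, fully down on the collar, with the spring button through its hole. The gripper has let go and is clear. I handed the job in at about 18 s, and no verdict is reported.

**What I did:** I gripped the column twice, the second time a quarter turn round, to centre it. I then held it over the stub with its hole about 40° away from the button, slid it down to the collar and twisted it about 45° until the button popped out. I turned it on a little further to feel for the stop, turned it back to the middle, released it and backed away.

**What the checks showed:**
- **Home:** the tool height at contact puts the mouth at about 22 mm, the collar's height. The upward force rose there, with about 9 N of contact. The cap's height in the side picture agrees to about 1.5 mm.
- **Button:** twisting torque fell from 0.19 to 0.02 N m where it popped. Turning on, it rose to 0.27 N m and the tool was pushed aside, so it had reached the stop. After release the brass shows in the hole, at the same pixel as before the fit.
- **Bystanders:** the vial, brown jar and small bottle look unmoved by eye. The highest force read was about 8 N.

**Checks that were weaker or disagreed:**
- I tested the lock in one turning direction only, and did not pull the column upwards.
- After release the button sits slightly left in the hole, so the column may have turned a little within its play.
- While the column was held up, the side picture put its mouth about 2.5 mm higher than the tool reading did. That is near the camera's stated accuracy.

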